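Seat the stop pin in the bench stop rail

ROBOT

A 6-joint arm with a two-finger parallel gripper is mounted at the origin on the work surface. World frame = base frame: x ahead of the robot, y to its left, z up, the work surface at z = 0. Lengths are in mm, angles in rad, forces in N, time in s.
With the tool pointing down it reaches from about 275 to 750 mm from the base axis. Payload 10.2 kg.
Tool frame: the origin (TCP) lies at the very end of the fingers, on their centre line; the grasp point (between the pads) lies 19 mm behind it; z points along the fingers, y is the line along which they close (so a half turn about z gives the same grasp; the last joint's range is limited). The gripper opens to 85 mm and grips with 20 to 120 N. Pads are 22 mm wide; open, the fingers measure 114 mm over their backs; the gripper's body (76 mm by 85 mm) begins 54 mm behind the grasp point. The pads swing forward as they close: fully open they stand 13 mm farther back than shut.
Start: joints at [0.883, 0.313, 1.498, -0, 1.331, -0.223], TCP at [235.341, 469.303, 231.294] pointing down, gripper open.
Joint ranges: [-2.94, 2.94], [-0.97, 2.17], [0.19, 2.56], [-1.23, 4.37], [0.02, 3.11], [-2.88, 2.88]. Speed limits (rad/s): [2.39, 2.39, 3.01, 3.14, 3.14, 3.14].

INTERFACE

Orientations are given as a unit quaternion [w, x, y, z].
In Python, from rig import * gives the robot as it stands. The module is installed in compiled form; this text tells all that it offers.
- The arm moves only by the shell command python3 -m crank 'ROWS' [FORCE]. ROWS is JSON, a list that holds one entry, the list of rows, each a list of 7 numbers: the shift along the tool's x, y, z in units of 25 mm (1.0 is 25 mm), then the turn, a rotation vector about the tool's x, y, z in units of 8 degrees (1.0 is 8 degrees), then the finger opening in mm, from 0 to 85.4. A call has exactly 8 rows; each row shifts and turns the commanded pose from where the row before left it, along the tool's axes as they then stand; what a row does not reach is not made up. A row lasts 1/10 s, in which the tool goes at most 50 mm and 8.59 degrees, less where a joint would pass 70% of its speed; a pose out of reach is approached as far as the arm can. A call is refused whole if a number of a shift passes 1 or a number of a turn 1, either way. A call with a gripper value outside its range is refused whole. The fingers move at their own pace and stop on an object; FORCE is the grip in N (left out, the last holds). Time passes only in rows, so rows that do not move let the fingers close, or fill a call up. It gives the time, the measured TCP pose, the force, the opening and the grip force at its end, in the units of the state.
- sense(): the state, without advancing time (a new reading comes with each control period).
- capture(name): name is "scene" or "top" or "wrist"; returns the picture (400x640x3 uint8, blue, green, red); there is no depth.
- camera_model(name): a dict with "fx", "fy", "cx", "cy" (pixels), "world_from_camera" (4x4, takes a point from camera to world coordinates); the wrist camera has in their place "T_tool_cam" (4x4, takes a point from camera to tool coordinates, whose origin is the TCP and whose axes are the flange's). Camera axes: x right, y up, looking along -z (the intrinsics and any distortion apply to the point x, -y, -z); pixel columns grow to the right and rows downward; lengths in mm; the calibration is good to about 2 mm. A picture is of the moment at which its call begins: read the wrist's pose just before it. camera_model takes no time and is no camera call.
- finish_job(): hands the job in; it is judged then, once.
The state is a dict: "time_s": time; "joints": joint angles; "dq": joint speeds; "tau": joint torques, N m; "eef_pos": TCP position; "ee_rot": TCP orientation; "force": force on the tool from outside, world axes, zero at the start; "wrist_torque": the same for the moment, N m; "grip_width": opening from 0.0 (shut) to 1.0 (fully open); "grip_force": force on a finger pad.
Only numpy, scipy, OpenCV 4.12 (cv2) and the standard library are available. Lean on these libraries where they do the work, as an engineer would, in place of code of your own. Each camera call takes 0.05 s, during which the arm holds its last target. There are 200 camera calls.

TASK

Set up the stop rail: take the tall round stop pin out of the wooden block, draw its nose lightly along the steel strip in the rail until it sinks into the socket hidden under its flush spring shutter, and leave it fully home and upright, collar flat on the strip. Never bear hard on the rail, and leave the other fittings and the things on the bench where they are.

Things in the scene. Friction and masses are not known exactly. Their poses are not given: they have to be found in the camera images.
- pin: The stop pin, bare steel, about 160 g: a ribbed round grip 22 mm in diameter, 34 mm tall, on a collar 28 mm in diameter, 6 mm thick, on a spigot 12 mm in diameter, 24 mm long. Origin at the centre of the collar's underside, where the spigot begins; z up along the pin; grip from z = +6 to +40 mm. It stands in any one of the block's three holes, collar on the block; 24 mm straight up clears it.
- pin_nose (a point): The tip of the pin's rounded bullet nose, 24 mm below the pin's origin. The rounding is about 6 mm long; the middle 4 mm of the tip is flat.
- rail: The stop rail, 300 mm long (y), 56 mm wide (x), aluminium, fixed to the bench; origin at the centre of its underside, z up. A bare steel strip 32 mm wide lies open in its middle, to y = -62 and +62 mm, its top 42 mm above the bench; its ends run under keeper covers 47 mm high. More than 25 N of force on the rail marks it.
- strip_mid (a point): Middle of the open strip's top face, 42 mm above the bench; x across the rail, y along it, z up. The strip has been shifted along the rail and locked: its one socket lies on the centreline (x = 0) anywhere from y = -42 to +42 mm. A flush steel shutter disc closes it, so eye and camera cannot make it out; this point does not show where it is.
- stop_top (a point): Top centre of the fixed stop, a part of the rail shaped like the pin's grip and collar, on the keeper cover at y = +125 mm of the rail, 87 mm above the bench. The rail's socket for the loose pin is a round hole 13.4 mm wide, 31 mm deep, with a sharp rim; a weak spring (0.4 N, rising to 0.8 N) holds up its shutter. A pin pressed lightly sinks over it, then catches on its wall.
- block: Wooden block 180 mm long (x) by 60 mm wide (y) by 34 mm high, fixed to the bench, origin at the centre of its underside; three holes 13.6 mm wide, 29 mm deep, at x = -60, 0 and +60 mm, each with one fitting in it.
- plug: Another fitting in the block, to be left alone: low mushroom head 34 mm in diameter and 12 mm high. Origin at the centre of the head's underside, 34 mm above the bench.
- stud: Another fitting in the block, to be left alone: square head 22 x 22 x 22 mm. Origin at the centre of the head's underside, 34 mm above the bench.
- brush: Bystander: wide flat paste brush lying on the bench, 160 mm wide, 185 mm long, 22 mm thick, origin under the middle of its white binding.
- weight: Bystander: round steel paper weight with a knob, 60 mm in diameter, 60 mm high, origin under its centre.
- jar: Bystander: closed amber glass jar, 64 mm in diameter, 85 mm high, origin under its centre.
Things that resemble listed ones, but are neither listed nor needed, are in the scene too. What is shaped like the pin but purple is not meant.

How it is judged (in metres and radians):
On the way:
1. the stop pin is lifted clear of the block (height (world z) of pin above 0.062 m), for 0.1 s.
At the end, for the whole second after the job is handed in: The stop pin stands in the rail's socket, fully home: the underside of its collar within 2 mm of the strip's top, on the rail's centreline within 4 mm and no more than 47 mm from its middle, upright within 0.06 rad, at rest and let go (z of pin in the frame of strip_mid between -0.003 and 0.002 m and x of pin in the frame of strip_mid between -0.004 and 0.004 m and y of pin in the frame of strip_mid between -0.047 and 0.047 m and angle between pin's own z axis and vertical below 0.06 rad and linear speed of pin below 0.01 m/s); the robot touches nothing.
It fails at once if the pin or the fingers bear on the rail with more than 25 N (contact force between any of pin, the fingers and rail above 25 N).
It fails at once if another fitting in the block is moved by more than 10 mm (distance of any of plug, stud from where it was at the start of the episode above 0.01 m).
It fails at once if the brush, the weight or the jar is moved by more than 15 mm (distance of any of brush, weight, jar from where it was at the start of the episode above 0.015 m).
It also fails if it takes over 64 s, if anything falls off the work surface, if the arm or the gripper's body presses on something with over 40 N, if the wrist force passes 120 N, or if a joint passes its speed limit or range.

## Working session

There is one attempt and no reset: what is moved stays moved. The work goes in short steps, Python scripts to look and compute and a shell command to move; the robot and the scene stay as the last step left them, time stands still between calls to the robot, and variables do not carry over. Pictures are saved under pics/ and viewed, at most 10 in all, crops included, and the job is handed in when it is done.

```bash
mkdir -p pics
cat > h.py <<'E'
import numpy as np, cv2
from rig import *
from scipy.spatial.transform import Rotation as R
def tool():
    s=sense(); T=np.eye(4); q=s["ee_rot"]; T[:3,:3]=R.from_quat([q[1],q[2],q[3],q[0]]).as_matrix(); T[:3,3]=s["eef_pos"]; return T
def pose(name,T=None):
    m=camera_model(name)
    return m, (m["world_from_camera"] if "world_from_camera" in m else T@np.array(m["T_tool_cam"]))
def ray(m,W,u,v):
    W=np.array(W); k=np.array([[m["fx"],0,m["cx"]],[0,m["fy"],m["cy"]],[0,0,1]])
    d=np.array(m.get("dist",np.zeros(5)),float)
    x,y=cv2.undistortPoints(np.array([[[u,v]]],float),k,d)[0,0]
    r=W[:3,:3]@np.array([x,-y,-1.]); return W[:3,3],r
def plane(m,W,u,v,z):
    o,r=ray(m,W,u,v); return o+r*(z-o[2])/r[2]
def cross(a,b):
    (o,r),(p,s)=a,b; A=np.stack([r,-s],1); t=np.linalg.lstsq(A,p-o,rcond=None)[0]
    x,y=o+r*t[0],p+s*t[1]; return (x+y)/2,np.linalg.norm(x-y)
def proj(m,W,P):
    c=np.linalg.inv(np.array(W))@np.append(P,1); return m["cx"]+m["fx"]*c[0]/-c[2], m["cy"]-m["fy"]*c[1]/-c[2]
E
python3 - <<'E'
from h import *
T=tool(); print(T)
for n in("scene","top","wrist"):
    cv2.imwrite(f"pics/{n}0.png",capture(n)); print(n,camera_model(n))
E
```

```text
[[-8.93919735e-01  4.48226317e-01 -8.22197454e-04  2.35178895e+02]
 [ 4.48226980e-01  8.93919219e-01 -1.00253288e-03  4.69086057e+02]
 [ 2.85616486e-04 -1.26471501e-03 -9.99999159e-01  2.30731367e+02]
 [ 0.00000000e+00  0.00000000e+00  0.00000000e+00  1.00000000e+00]]
scene {'fx': 429.92874288100734, 'fy': 429.92874288100734, 'cx': 324.2966289153312, 'cy': 196.5022619732278, 'world_from_camera': array([[ 5.42528451e-01, -5.82260758e-01,  6.05504162e-01,
         1.14825074e+03],
       [ 8.39994095e-01,  3.68705717e-01, -3.98077899e-01,
        -3.83934751e+02],
       [ 8.53229297e-03,  7.24588507e-01,  6.89128940e-01,
         7.14381694e+02],
       [ 0.00000000e+00,  0.00000000e+00,  0.00000000e+00,
         1.00000000e+00]])}
top {'fx': 438.12252359892295, 'fy': 438.12252359892295, 'cx': 323.321091032291, 'cy': 196.1750149728021, 'world_from_camera': array([[-1.35176103e-02,  9.90144342e-01, -1.39396759e-01,
         4.71137212e+02],
       [-9.99799495e-01, -1.13244483e-02,  1.65144556e-02,
         7.13360745e+00],
       [ 1.47731034e-02,  1.39592046e-01,  9.90098892e-01,
         1.05772599e+03],
       [ 0.00000000e+00,  0.00000000e+00,  0.00000000e+00,
         1.00000000e+00]])}
wrist {'fx': 338.90895776125797, 'fy': 338.90895776125797, 'cx': 317.9234646368069, 'cy': 195.42335165850739, 'T_tool_cam': array([[-1.09566008e-03,  9.57299189e-01,  2.89096978e-01,
         7.30675150e+01],
       [ 9.99998097e-01,  5.82287903e-04,  1.86177754e-03,
         4.24914098e-01],
       [ 1.61394046e-03,  2.89098468e-01, -9.57298005e-01,
        -1.43279175e+02],
       [ 0.00000000e+00,  0.00000000e+00,  0.00000000e+00,
         1.00000000e+00]])}
```

View pics/top0.png

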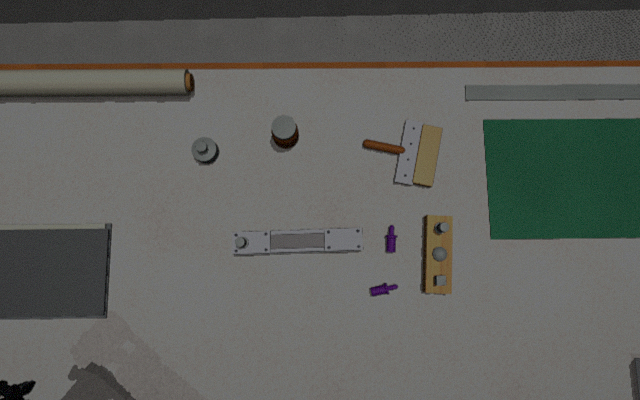

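View pics/scene0.png

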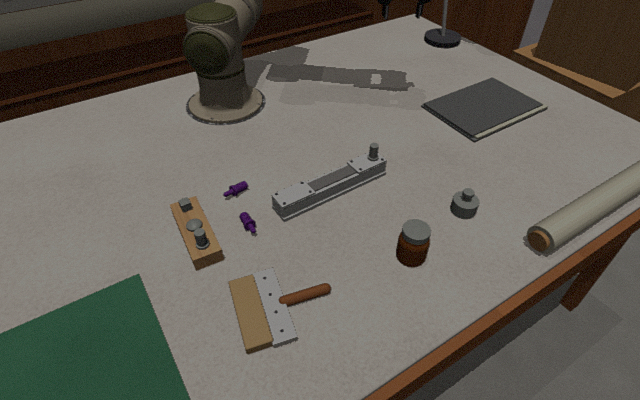

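Top view: the pin candidates are the round steel fitting in the block (442,228), the fixed stop on the rail (241,242), the purple pins (391,239) and (383,289), the plug (439,254) and the stud (440,281). I choose (442,228), which is (200,238) in the scene view, and check it in one close crop.

Run:
```python
from h import *
t=cv2.imread("pics/top0.png");s=cv2.imread("pics/scene0.png")
def c(i,x,y,w,h,k): return cv2.resize(i[y:y+h,x:x+w],None,fx=k,fy=k,interpolation=cv2.INTER_CUBIC)
a=np.hstack([c(t,405,205,66,100,5/2*1.2),c(s,160,185,70,100,3), c(s,265,135,130,100,3)][:3])
b=c(t,225,215,150,50,5)
H=np.zeros((a.shape[0]+b.shape[0],max(a.shape[1],b.shape[1]),3),np.uint8);H[:a.shape[0],:a.shape[1]]=a;H[a.shape[0]:,:b.shape[1]]=b
H=cv2.convertScaleAbs(H,alpha=1.4);print(H.shape);cv2.imwrite("pics/crop1.png",H[:600,:800])
```

```text
(550, 798, 3)
```

View pics/crop1.png

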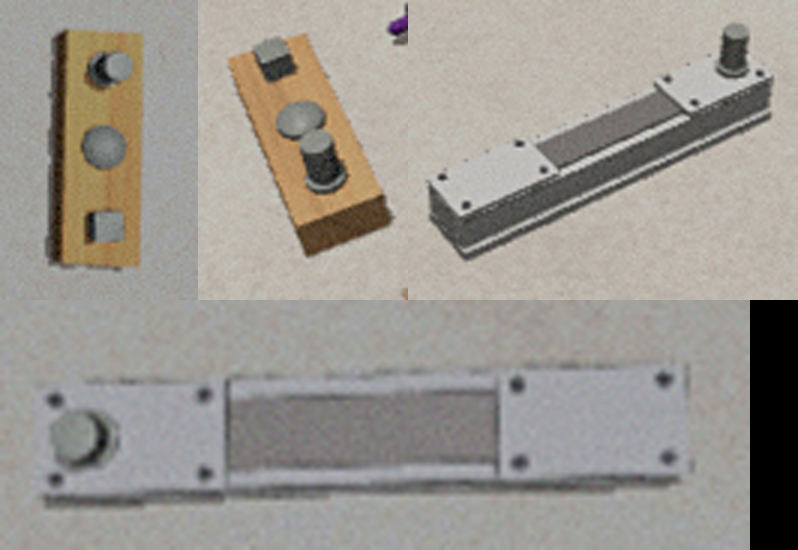

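Crop: the tall ribbed steel pin with a collar stands in the block hole, confirmed. Its grip top is at about (444.3,226.7) in the top view and (200.7,231.3) in the scene view. The strip corners in the top view are about (270.6,235.6), (270.6,249), (324.4,233.4) and (324.4,247.4).

Run:
```python
from h import *
mt,Wt=pose("top");ms,Ws=pose("scene")
print("pin top",cross(ray(mt,Wt,444.3,226.7),ray(ms,Ws,200.7,231.3)))
# collar/grip axis via plane at z 74
print(plane(mt,Wt,444.3,226.7,74),plane(ms,Ws,200.7,231.3,74))
q=[(270.6,235.6),(270.6,249),(324.4,233.4),(324.4,247.4)]
P=np.array([plane(mt,Wt,u,v,42) for u,v in q]);print(P.round(1),P.mean(0))
# scene strip corners (crop x-408)/3+265,y/3+135
S=[((x-408)/3+265,y/3+135) for x,y in[(648,92),(691,114),(537,143),(558,167)]]
Q=np.array([plane(ms,Ws,u,v,42) for u,v in S]);print(Q.round(1),Q.mean(0))
for a,b in zip(q,S): print(cross(ray(mt,Wt,*a),ray(ms,Ws,*b)))
print("stop",cross(ray(mt,Wt,225+76/5,215+136/5),ray(ms,Ws,265+(737-408)/3,135+31/3)))
# block corners in top z34
B=np.array([plane(mt,Wt,405+x/3,205+y/3,34) for x,y in[(68,31),(143,33),(63,262),(139,266)]]);print(B.round(1))
T=tool();d=(B[0]+B[1]-B[2]-B[3])[:2];print("block x dir",np.degrees(np.arctan2(d[1],d[0])))
d=(P[0]+P[1]-P[2]-P[3])[:2];print("rail y dir",np.degrees(np.arctan2(d[1],d[0])), "tool x dir",np.degrees(np.arctan2(T[1,0],T[0,0])))
```

```text
pin top (array([ 537.9693025 , -278.22337801,   75.20460795]), np.float64(5.384192538227267))
[ 537.01090441 -281.14457255   74.        ] [ 538.49977788 -275.74107404   74.        ]
[[523.6 113.1  42. ]
 [492.9 113.   42. ]
 [527.1 -11.1  42. ]
 [495.  -10.7  42. ]] [509.66500086  51.08517582  42.        ]
[[492.4 107.1  42. ]
 [533.6 120.4  42. ]
 [497.4  -2.3  42. ]
 [529.6  -3.   42. ]] [513.24585634  55.54015407  42.        ]
(array([516.99364512, 101.77974869,  62.84120283]), np.float64(21.321785096958582))
(array([501.75620436, 127.91314647,  14.73928465]), np.float64(29.05160260142232))
(array([523.95493431, -13.74620545,  67.65778338]), np.float64(7.09663309971862))
(array([502.00537131,  -0.55818437,  19.07636909]), np.float64(24.759381613524646))
stop (array([509.23595794, 177.50270524,  86.18049889]), np.float64(5.337214983110629))
[[ 566.9 -255.    34. ]
 [ 564.6 -314.    34. ]
 [ 389.5 -242.8   34. ]
 [ 385.7 -301.1   34. ]]
block x dir -4.025747426000824
rail y dir 91.27387363888691 tool x dir 153.36804033604201
```

```bash
python3 -m crank '[[[0,0,0,0,0,-0.86,60],[0,0,0,0,0,-0.86,60],[0,0,0,0,0,-0.86,60],[0,0,0,0,0,-0.86,60],[-1,-1,0,0,0,0,60],[-1,-1,0,0,0,0,60],[-1,-1,0,0,0,0,60],[-1,-1,0,0,0,0,60]]]' 40
python3 -m crank '[[[-0.8,-1,0,0,0,0,60],[-0.8,-1,0,0,0,0,60],[-0.8,-1,0,0,0,0,60],[-0.8,-1,0,0,0,0,60],[-0.8,-1,0,0,0,0,60],[-0.8,-1,0,0,0,0,60],[-0.8,-1,0,0,0,0,60],[-0.8,-1,0,0,0,0,60]]]'
python3 -m crank '[[[0,-1,0,0,0,0,60],[0,-1,0,0,0,0,60],[0,-1,0,0,0,0,60],[0,-1,0,0,0,0,60],[0,-1,0,0,0,0,60],[0,0,0,0,0,0,60],[0,0,0,0,0,0,60],[0,0,0,0,0,0,60]]]'
python3 - <<'E'
from h import *
T=tool(); i=capture("wrist"); np.save("T1.npy",T); cv2.imwrite("pics/w1.png",i); print(T.round(3), sense()["joints"])
E
```

```text
time_s: 0.95
eef_pos: [337.6, 369.8, 231.2]
ee_rot: [-0.0, -0.008, 1.0, -0.0]
force: [1.0, 0.3, 0.3]
grip_width: 0.702
grip_force: 0.0
time_s: 1.75
eef_pos: [500.6, 172.2, 231.1]
ee_rot: [-0.0, -0.008, 1.0, -0.0]
force: [0.5, 0.3, 0.1]
grip_width: 0.703
grip_force: 0.0
time_s: 2.55
eef_pos: [501.8, 49.1, 231.2]
ee_rot: [-0.0, -0.008, 1.0, 0.0]
force: [0.1, 0.2, -0.4]
grip_width: 0.701
grip_force: 0.0
[[-1.00000e+00 -1.60000e-02 -0.00000e+00  5.01824e+02]
 [-1.60000e-02  1.00000e+00  0.00000e+00  4.91040e+01]
 [ 0.00000e+00  0.00000e+00 -1.00000e+00  2.31212e+02]
 [ 0.00000e+00  0.00000e+00  0.00000e+00  1.00000e+00]] [-1.35075256e-01  2.67208038e-01  1.55876839e+00  1.45741806e-04
  1.31575979e+00 -1.72242987e+00]
```

View pics/w1.png

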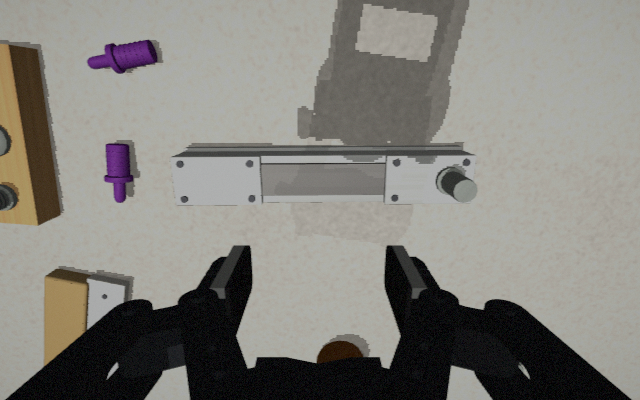

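The wrist view shows the rail across the middle: strip about x 262–386 and y 163–197, the fixed stop at (464,188) on the +y side, and the block at the left. Next I read the strip edges from intensity profiles.

Run:
```python
from h import *
i=cv2.imread("pics/w1.png");g=cv2.GaussianBlur(i,(3,3),0).mean(2);T=np.load("T1.npy");m,W=pose("wrist",T)
for a,b in((266,290),(310,335),(360,382)): print(a,g[140:212,a:b].mean(1).round(0).astype(int).tolist())
print(g[170:190,245:275].mean(0).round(0).astype(int).tolist(),g[170:190,375:400].mean(0).round(0).astype(int).tolist())
```

```text
266 [172, 171, 167, 159, 144, 115, 89, 91, 110, 118, 104, 79, 67, 67, 72, 104, 153, 175, 175, 175, 175, 174, 146, 101, 97, 122, 132, 132, 132, 132, 132, 132, 133, 133, 134, 134, 134, 134, 133, 133, 133, 132, 130, 129, 128, 127, 126, 125, 125, 124, 124, 124, 124, 124, 129, 145, 166, 174, 174, 174, 173, 165, 158, 164, 170, 171, 170, 170, 171, 171, 171, 170]
310 [154, 163, 166, 165, 148, 110, 85, 91, 104, 105, 92, 73, 66, 67, 80, 117, 159, 174, 173, 173, 173, 171, 136, 89, 94, 119, 124, 123, 122, 120, 120, 120, 121, 123, 123, 123, 123, 123, 123, 123, 123, 123, 122, 122, 122, 122, 121, 119, 118, 118, 119, 118, 118, 119, 129, 151, 169, 172, 172, 171, 169, 162, 156, 157, 161, 161, 161, 162, 162, 162, 163, 163]
360 [102, 101, 101, 101, 100, 90, 86, 101, 113, 110, 92, 73, 67, 69, 81, 104, 119, 123, 126, 130, 136, 142, 125, 97, 108, 125, 125, 126, 125, 125, 125, 125, 125, 125, 125, 124, 123, 121, 119, 118, 119, 118, 118, 118, 118, 118, 117, 115, 115, 115, 115, 115, 115, 114, 127, 154, 168, 168, 167, 167, 165, 162, 161, 161, 161, 161, 161, 162, 162, 163, 163, 163]
[175, 175, 174, 175, 175, 175, 175, 175, 175, 175, 175, 175, 175, 173, 161, 135, 117, 121, 131, 133, 133, 133, 133, 133, 133, 133, 133, 133, 133, 132] [121, 121, 121, 120, 120, 120, 120, 120, 114, 109, 123, 152, 170, 174, 174, 174, 174, 174, 174, 174, 174, 174, 174, 174, 174]
```

Run:
```python
from h import *
T=np.load("T1.npy");m,W=pose("wrist",T)
f=lambda u,v,z:plane(m,W,u,v,z).round(1)
for u,a,b,c,d in((278,155.2,162.4,195.2,201.5),(323,155,162.2,194.8,201.5),(371,155,162.6,194.6,201.5)):
    print([f(u,a,42),f(u,b,42),f(u,c,42)],"mid42",(f(u,b,42)+f(u,c,42))/2,"outer47",f(u,a,47),f(u,d,47))
print("ends47",f(259.7,179,47),f(386,179,47),"z42",f(259.7,179,42),f(386,179,42))
i=cv2.imread("pics/w1.png")
# screws: dark blobs
mask=(cv2.inRange(i,(0,0,0),(110,110,110)));n,l,s,c=cv2.connectedComponentsWithStats(mask[150:210,170:480])
for k in range(1,n):
    if 8<s[k][4]<80: print(c[k].round(1)+[170,150],s[k][4],f(c[k][0]+170,c[k][1]+150,47))
# stop top: 
mt,Wt=pose("top");ms,Ws=pose("scene")
w=ray(m,W,464.5,187.5);print("stop w/top",cross(w,ray(mt,Wt,240.2,242.2)),"w/scene",cross(w,ray(ms,Ws,374.7,145.3)))
```

```text
[array([488.,   9.,  42.]), array([495.3,   8.8,  42. ]), array([529.4,   8.2,  42. ])] mid42 [512.35   8.5   42.  ] outer47 [487.1   9.6  47. ] [534.5   8.7  47. ]
[array([487.2,  53.5,  42. ]), array([494.4,  53.6,  42. ]), array([528.2,  54.3,  42. ])] mid42 [511.3   53.95  42.  ] outer47 [486.3  53.4  47. ] [533.8  54.3  47. ]
[array([486.4, 100.9,  42. ]), array([494. , 101.4,  42. ]), array([527.3, 103.4,  42. ])] mid42 [510.65 102.4   42.  ] outer47 [485.6 100.1  47. ] [533.1 103.   47. ]
ends47 [511.3  -9.1  47. ] [509.4 116.5  47. ] z42 [512.6 -10.   42. ] [510.6 117.5  42. ]
[396.2 162. ] 41 [492.1 125.2  47. ]
[465.9 162.1] 39 [491.2 193.5  47. ]
[179.7 163.7] 37 [497.1 -87.1  47. ]
[249.4 163.2] 37 [495.5 -18.7  47. ]
[260.9 179.6] 14 [511.9  -7.9  47. ]
[251.5 198. ] 38 [531.2 -18.1  47. ]
[394.4 197.6] 36 [528.6 126.4  47. ]
[184.  198.8] 38 [533.2 -86.5  47. ]
stop w/top (array([506.52581725, 175.58996974,  89.55717016]), np.float64(2.812963992500442)) w/scene (array([507.72257261, 180.81642986,  83.46646271]), np.float64(2.9293145537682794))
```

Rail: middle at about (511.6, 53.7), y-axis at about 91.3°, and the tool y-axis is already at 90.9°. Next I go over the pin.

```bash
python3 -m crank '[[[0,-1,0,0,0,0,60],[0,-1,0,0,0,0,60],[0,-1,0,0,0,0,60],[0,-1,0,0,0,0,60],[0,-1,0,0,0,0,60],[0,-1,0,0,0,0,60],[0,-1,0,0,0,0,60],[0,-1,0,0,0,0,60]]]' >/dev/null
python3 -m crank '[[[0,-1,0,0,0,0,50],[0,-1,0,0,0,0,50],[0,-1,0,0,0,0,50],[0,-1,0,0,0,0,50],[0,-1,0,0,0,0,50],[-0.4,0,1,0,0,0,50],[-0.4,0,1,0,0,0,50],[0,0,0,0,0,0,50]]]'
python3 - <<'E'
from h import *
T=tool(); i=capture("wrist"); np.save("T2.npy",T); cv2.imwrite("pics/w2.png",i); print(T.round(3))
m,W=pose("wrist",T);u,v=proj(m,W,[537.5,-279,74]);print(u,v);u,v=int(u),int(v)
x0,y0=max(u-80,0),max(v-60,0);print(x0,y0);cv2.imwrite("pics/w2c.png",cv2.convertScaleAbs(cv2.resize(i[y0:y0+120,x0:x0+160],None,fx=4,fy=4,interpolation=2),alpha=1.3))
E
```

```text
time_s: 4.2
eef_pos: [526.7, -274.7, 177.9]
ee_rot: [-0.002, -0.008, 1.0, 0.002]
force: [0.2, 0.6, 0.1]
grip_width: 0.585
grip_force: 0.0
[[-1.00000e+00 -1.70000e-02 -5.00000e-03  5.26715e+02]
 [-1.70000e-02  1.00000e+00  4.00000e-03 -2.74678e+02]
 [ 5.00000e-03  4.00000e-03 -1.00000e+00  1.77897e+02]
 [ 0.00000e+00  0.00000e+00  0.00000e+00  1.00000e+00]]
311.9547612169606 207.51114239738638
231 147
```

View pics/w2c.png

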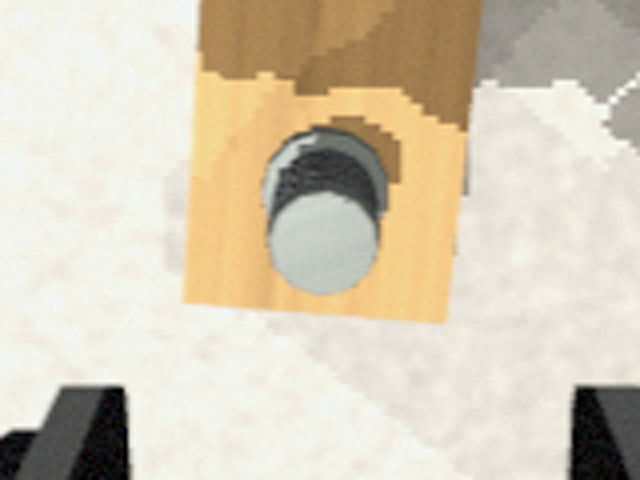

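The crop shows the ribbed pin in the end hole. The grip-top disc centre is at crop (323,242), i.e. image (311.8,207.5), and the collar centre at about (312.5,194.5).

Run:
```python
from h import *
T=np.load("T2.npy");m,W=pose("wrist",T);mt,Wt=pose("top");ms,Ws=pose("scene")
w=ray(m,W,311.75,207.5)
print(cross(w,ray(mt,Wt,444.3,226.7)),cross(w,ray(ms,Ws,200.7,231.3)),plane(m,W,311.75,207.5,74),plane(m,W,312.5,194.5,40))
P=plane(m,W,311.75,207.5,74); s=sense();T=tool();print(T[:3,3],np.linalg.inv(T)[:3]@np.append(P[:2],[44,1])/25)
```

```text
(array([ 536.3489705 , -279.4386908 ,   78.56955026]), np.float64(0.9907797385596473)) (array([ 537.90314676, -277.42090055,   73.56758533]), np.float64(3.520986305767204)) [ 537.49331   -279.1576876   74.       ] [ 537.02766328 -279.02016376   40.        ]
[ 526.92592868 -275.20949977  180.21968002] [-0.43282188 -0.17573462  5.44744682]
```

```bash
python3 -m crank '[[[-0.43,-0.18,0,0,0,0,50],[0,0,0.9,0,0,0,50],[0,0,0.9,0,0,0,50],[0,0,0.9,0,0,0,50],[0,0,0.9,0,0,0,50],[0,0,0.9,0,0,0,50],[0,0,0.7,0,0,0,50],[0,0,0,0,0,0,50]]]' 40
python3 -m crank '[[[0,0,0.2,0,0,0,50],[0,0,0,0,0,0,15],[0,0,0,0,0,0,15],[0,0,0,0,0,0,15],[0,0,0,0,0,0,15],[0,0,0,0,0,0,15],[0,0,0,0,0,0,15],[0,0,0,0,0,0,15]]]' 60
```

```text
time_s: 5.05
eef_pos: [537.3, -280.0, 50.8]
ee_rot: [-0.001, -0.008, 1.0, 0.001]
force: [-0.2, 0.2, -0.0]
grip_width: 0.588
grip_force: 0.0
time_s: 5.85
eef_pos: [538.2, -280.4, 47.6]
ee_rot: [0.001, -0.008, 1.0, -0.0]
force: [-0.9, 3.4, 7.3]
grip_width: 0.235
grip_force: 58.5
```

```bash
python3 -m crank '[[[0,0,0,0,0,0,15],[0,0,-0.2,0,0,0,15],[0,0,-0.4,0,0,0,15],[0,0,-0.5,0,0,0,15],[0,0,-0.6,0,0,0,15],[0,0,-0.7,0,0,0,15],[0,0,-0.7,0,0,0,15],[0,0,-0.5,0,0,0,15]]]'
python3 - <<'E'
from h import *
T=tool(); i=capture("wrist"); np.save("T3.npy",T); cv2.imwrite("pics/w3.png",i); s=sense();print(T.round(3),s["force"],s["wrist_torque"],s["grip_width"])
cv2.imwrite("pics/w3c.png",cv2.convertScaleAbs(cv2.resize(i[150:390,180:460],None,fx=2.4,fy=2.4,interpolation=2),alpha=1.3))
E
```

```text
time_s: 6.65
eef_pos: [538.0, -281.0, 138.6]
ee_rot: [0.001, -0.008, 1.0, -0.001]
force: [0.9, -0.3, -1.7]
grip_width: 0.236
grip_force: 58.7
[[-1.00000e+00 -1.50000e-02  2.00000e-03  5.38026e+02]
 [-1.50000e-02  1.00000e+00 -2.00000e-03 -2.81039e+02]
 [-2.00000e-03 -2.00000e-03 -1.00000e+00  1.38579e+02]
 [ 0.00000e+00  0.00000e+00  0.00000e+00  1.00000e+00]] [ 0.33277064 -0.67179799  0.09770472] [-0.01780458 -0.04916621 -0.03838778] 0.2366827316192012
```

View pics/w3c.png

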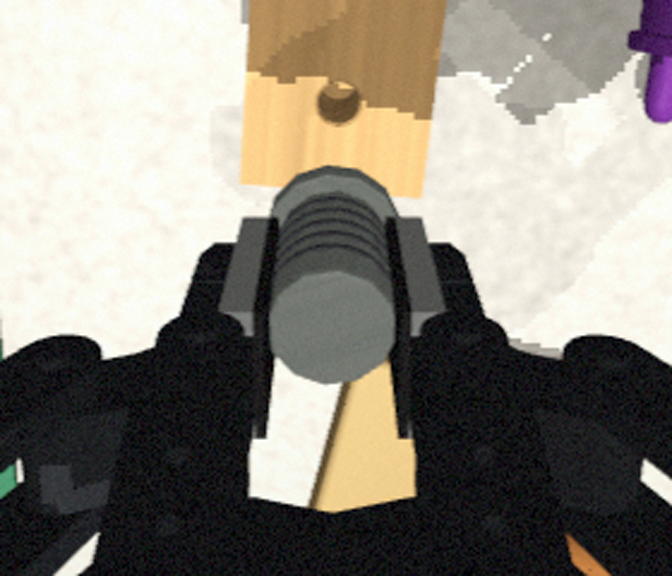

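The pin is held, with its disc centre at crop (333,327), i.e. (318.8,286.3). The collar is centred on column ~319.6 with its far edge at about row 219. I work out where the pin sits in the tool frame.

Run:
```python
from h import *
m,C=pose("wrist",np.eye(4))
top=plane(m,C,318.75,286.25,-26.4);print("top",top)
print("collar far edge",plane(m,C,319.6,219.2,13.6),plane(m,C,319.6,219.2,7.6))
T=tool(); O=T@np.append([top[0],top[1],13.6],1);print("pin origin world",O[:3])
ax=lambda y:511.6-0.0222*(y-53.7)
for y in(53.7-46,53.7): print(np.linalg.inv(T)[:3]@np.array([ax(y),y,O[2],1])/25-np.array([top[0],top[1],13.6])/25)
```

```text
top [  0.56761328   0.19934942 -26.4       ]
collar far edge [13.42089938  0.65491304 13.6       ] [15.69678848  0.63510274  7.6       ]
pin origin world [ 538.09890416 -281.26915499  126.63264177]
[ 0.83902935 11.5731548  -0.04213417]
[ 0.85122676 13.4135571  -0.04838995]
```

```bash
python3 -m crank '[[[0.1,0.5,0,0,0,0,15],[0.1,1,0,0,0,0,15],[0.1,1,0,0,0,0,15],[0.1,1,0,0,0,0,15],[0.1,1,0,0,0,0,15],[0.1,1,0,0,0,0,15],[0.1,1,0,0,0,0,15],[0.1,1,0,0,0,0,15]]]' >/dev/null
python3 -m crank '[[[0,1,0,0,0,0,15],[0,1,0,0,0,0,15],[0,1,0,0,0,0,15],[0,0.7,0,0,0,0,15],[0,0.3,0,0,0,0,15],[0,0,0,0,0,0,15],[0,0,0.4,0,0,0,15],[0,0,0,0,0,0,15]]]'
python3 - <<'E'
from h import *
s=sense();T=tool();print(T.round(4),s["force"]); ax=lambda y:511.6-0.0222*(y-53.7)
O=T@np.array([0.57,0.2,37.6,1]);print("nose",O, "off centre",O[0]-ax(O[1]),"rail y",O[1]-53.7)
E
```

```text
time_s: 8.3
eef_pos: [512.5, 6.0, 124.7]
ee_rot: [-0.001, -0.007, 1.0, 0.0]
force: [-0.9, 0.6, -1.8]
grip_width: 0.237
grip_force: 58.8
[[-9.999000e-01 -1.450000e-02 -2.700000e-03  5.124808e+02]
 [-1.450000e-02  9.999000e-01  5.000000e-04  5.997500e+00]
 [ 2.700000e-03  5.000000e-04 -1.000000e+00  1.246575e+02]
 [ 0.000000e+00  0.000000e+00  0.000000e+00  1.000000e+00]] [-0.85658693  0.55639279 -1.79451566]
nose [511.80538761   6.20670659  87.05932016   1.        ] off centre -0.8489635019673756 rail y -47.49329341463068
```

```bash
python3 -m crank '[[[-0.03,0,0.4,0,0,0,15],[0,0,0.4,0,0,0,15],[0,0,0.4,0,0,0,15],[0,0,0.3,0,0,0,15],[0,0,0.1,0,0,0,15],[0,0,0,0,0,0,15],[0,0,0,0,0,0,15],[0,0,0,0,0,0,15]]]'
python3 - <<'E'
from h import *
T=tool();i=capture("wrist");np.save("T4.npy",T);cv2.imwrite("pics/w4.png",i);s=sense();print(T[:3,3],s["force"])
cv2.imwrite("pics/w4c.png",cv2.convertScaleAbs(cv2.resize(i[130:370,160:480],None,fx=2.4,fy=2.4,interpolation=2),alpha=1.5))
E
```

```text
time_s: 9.1
eef_pos: [514.3, 6.6, 86.7]
ee_rot: [0.0, -0.008, 1.0, -0.0]
force: [0.3, -0.1, -2.3]
grip_width: 0.234
grip_force: 58.8
[514.27028143   6.5604845   86.67068819] [ 0.49761379  0.13875757 -1.47615181]
```

View pics/w4c.png

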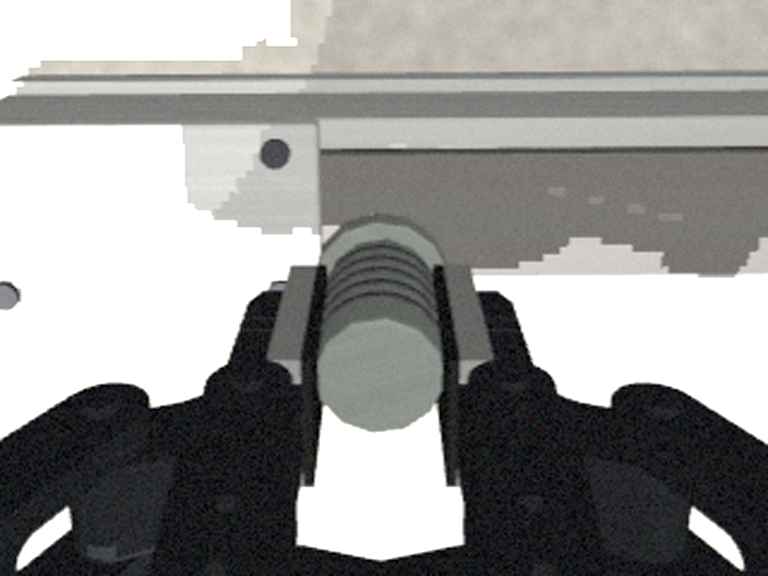

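The pin stands over the strip near its -y end. The strip edges are at crop rows ~149 and ~272, i.e. image rows ~192 and ~243. I compare its centre with the pin.

Run:
```python
from h import *
i=cv2.imread("pics/w4.png");g=i.mean(2);T=np.load("T4.npy");m,C=pose("wrist",np.eye(4));_,W=pose("wrist",T)
for a,b in((355,372),(385,400),(440,460)):
    print(a,g[186:200,a:b].mean(1).round().astype(int).tolist(),g[236:250,a:b].mean(1).round().astype(int).tolist())
h=T[2,3]
for u in(363,392,450):
    for r in((191.5,243.3),(192.5,243.3)):
        p=[plane(m,W,u,v,42) for v in r];print(u,p[0].round(1),p[1].round(1),"mid",(p[0]+p[1])[:2].round(2)/2)
# screw at crop (275,153), (8,296)
print(plane(m,W,160+275/2.4,130+153/2.4,47))
```

```text
355 [130, 129, 128, 127, 127, 112, 50, 52, 72, 79, 80, 79, 79, 80] [79, 80, 79, 79, 79, 85, 132, 131, 136, 179, 182, 180, 178, 175]
385 [128, 127, 127, 126, 125, 93, 51, 54, 78, 78, 80, 79, 79, 79] [133, 133, 133, 137, 137, 137, 137, 137, 150, 195, 198, 198, 197, 197]
440 [124, 125, 125, 124, 117, 61, 51, 63, 78, 79, 79, 79, 79, 79] [78, 79, 79, 78, 79, 79, 78, 85, 134, 168, 195, 194, 194, 193]
363 [495.2  32.1  42. ] [527.8  33.8  42. ] mid [511.515  32.92 ]
363 [495.8  32.1  42. ] [527.8  33.8  42. ] mid [511.815  32.935]
392 [495.   48.8  42. ] [527.5  51.3  42. ] mid [511.26   50.045]
392 [495.6  48.8  42. ] [527.5  51.3  42. ] mid [511.56  50.07]
450 [494.5  82.2  42. ] [527.   86.4  42. ] mid [510.74   84.285]
450 [495.1  82.3  42. ] [527.   86.4  42. ] mid [511.04  84.32]
[495.84911288 -18.34162302  47.        ]
```

```bash
python3 -m crank '[[[0.035,0,0.1,0,0,0,15],[0,0,0.06,0,0,0,15],[0,0,0.02,0,0,0,15],[0,0,0.02,0,0,0,15],[0,0,0,0,0,0,15],[0,0,0,0,0,0,15],[0,0,0,0,0,0,15],[0,0,0,0,0,0,15]]]'
python3 -m crank '[[[0,0,0.02,0,0,0,15],[0,0,0,0,0,0,15],[0,0,0.02,0,0,0,15],[0,0,0,0,0,0,15],[0,0,0.02,0,0,0,15],[0,0,0,0,0,0,15],[0,0,0,0,0,0,15],[0,0,0,0,0,0,15]]]'
```

```text
time_s: 9.95
eef_pos: [513.2, 6.6, 81.3]
ee_rot: [0.0, -0.008, 1.0, 0.0]
force: [-1.0, -0.5, -2.0]
grip_width: 0.235
grip_force: 58.8
time_s: 10.75
eef_pos: [513.2, 6.5, 79.8]
ee_rot: [0.0, -0.008, 1.0, -0.0]
force: [0.7, 0.6, -1.7]
grip_width: 0.238
grip_force: 58.8
```

```bash
python3 -m crank '[[[0,0,0.02,0,0,0,15],[0,0,0,0,0,0,15],[0,0,0,0,0,0,15],[0,0,0,0,0,0,15],[0,0,0,0,0,0,15],[0,0,0,0,0,0,15],[0,0,0,0,0,0,15],[0,0,0,0,0,0,15]]]'
python3 -m crank '[[[0,0,0.02,0,0,0,15],[0,0,0,0,0,0,15],[0,0,0,0,0,0,15],[0,0,0,0,0,0,15],[0,0,0,0,0,0,15],[0,0,0,0,0,0,15],[0,0,0,0,0,0,15],[0,0,0,0,0,0,15]]]'
```

```text
time_s: 11.55
eef_pos: [513.3, 6.6, 79.4]
ee_rot: [0.0, -0.008, 1.0, -0.0]
force: [-0.5, 0.7, 2.5]
grip_width: 0.237
grip_force: 58.9
time_s: 12.35
eef_pos: [513.4, 6.5, 79.2]
ee_rot: [0.0, -0.008, 1.0, -0.0]
force: [-0.5, 0.3, 5.9]
grip_width: 0.238
grip_force: 59.2
```

```bash
python3 -m crank '[[[0,0.025,0,0,0,0,15],[0,0.025,0,0,0,0,15],[0,0.025,0,0,0,0,15],[0,0.025,0,0,0,0,15],[0,0.025,0,0,0,0,15],[0,0.025,0,0,0,0,15],[0,0.025,0,0,0,0,15],[0,0.025,0,0,0,0,15]]]'
python3 -m crank '[[[0,0.02,0,0,0,0,15],[0,0.02,0,0,0,0,15],[0,0.02,0,0,0,0,15],[0,0.02,0,0,0,0,15],[0,0.02,0,0,0,0,15],[0,0.02,0,0,0,0,15],[0,0.02,0,0,0,0,15],[0,0.02,0,0,0,0,15]]]'
```

```text
time_s: 13.15
eef_pos: [513.6, 10.9, 79.3]
ee_rot: [0.001, -0.008, 1.0, -0.001]
force: [-0.3, -4.7, 5.2]
grip_width: 0.24
grip_force: 59.3
time_s: 13.95
eef_pos: [513.6, 14.9, 79.3]
ee_rot: [0.001, -0.008, 1.0, -0.001]
force: [-0.8, -3.9, 5.1]
grip_width: 0.237
grip_force: 59.3
```

```bash
python3 -m crank '[[[0.002,0.022,0,0,0,0,15],[0.002,0.022,0,0,0,0,15],[0.002,0.022,0,0,0,0,15],[0.002,0.022,0,0,0,0,15],[0.002,0.022,0,0,0,0,15],[0.002,0.022,0,0,0,0,15],[0.002,0.022,0,0,0,0,15],[0.002,0.022,0,0,0,0,15]]]'
python3 -m crank '[[[0.002,0.022,0,0,0,0,15],[0.002,0.022,0,0,0,0,15],[0.002,0.022,0,0,0,0,15],[0.002,0.022,0,0,0,0,15],[0.002,0.022,0,0,0,0,15],[0.002,0.022,0,0,0,0,15],[0.002,0.022,0,0,0,0,15],[0.002,0.022,0,0,0,0,15]]]'
```

```text
time_s: 14.75
eef_pos: [513.2, 19.4, 79.3]
ee_rot: [0.001, -0.008, 1.0, -0.001]
force: [-0.4, -3.6, 4.7]
grip_width: 0.238
grip_force: 59.3
time_s: 15.55
eef_pos: [512.7, 23.8, 79.3]
ee_rot: [0.001, -0.008, 1.0, -0.001]
force: [0.3, -3.2, 5.6]
grip_width: 0.234
grip_force: 59.3
```

```bash
python3 -m crank '[[[0.001,0.022,0,0,0,0,15],[0.001,0.022,0,0,0,0,15],[0.001,0.022,0,0,0,0,15],[0,0.022,0,0,0,0,15],[0,0.022,0,0,0,0,15],[0,0.022,0,0,0,0,15],[0,0.022,0,0,0,0,15],[0,0.022,0,0,0,0,15]]]'
python3 -m crank '[[[0.001,0.022,0,0,0,0,15],[0.001,0.022,0,0,0,0,15],[0.001,0.022,0,0,0,0,15],[0,0.022,0,0,0,0,15],[0,0.022,0,0,0,0,15],[0,0.022,0,0,0,0,15],[0,0.022,0,0,0,0,15],[0,0.022,0,0,0,0,15]]]'
```

```text
time_s: 16.35
eef_pos: [512.5, 28.2, 79.3]
ee_rot: [0.001, -0.008, 1.0, -0.001]
force: [0.2, -4.5, 4.8]
grip_width: 0.238
grip_force: 59.3
time_s: 17.15
eef_pos: [512.4, 32.6, 79.3]
ee_rot: [0.001, -0.008, 1.0, -0.001]
force: [-0.0, -4.7, 5.6]
grip_width: 0.234
grip_force: 59.3
```

```bash
python3 -m crank '[[[0,0.022,0,0,0,0,15],[0,0.022,0,0,0,0,15],[0,0.022,0,0,0,0,15],[0,0.022,0,0,0,0,15],[0,0.022,0,0,0,0,15],[0,0.022,0,0,0,0,15],[0,0.022,0,0,0,0,15],[0,0.022,0,0,0,0,15]]]'
python3 -m crank '[[[0,0.022,0,0,0,0,15],[0,0.022,0,0,0,0,15],[0,0.022,0,0,0,0,15],[0,0.022,0,0,0,0,15],[0,0.022,0,0,0,0,15],[0,0.022,0,0,0,0,15],[0,0.022,0,0,0,0,15],[0,0.022,0,0,0,0,15]]]'
```

```text
time_s: 17.95
eef_pos: [512.3, 36.9, 79.3]
ee_rot: [0.001, -0.008, 1.0, -0.001]
force: [-0.1, -4.8, 5.4]
grip_width: 0.237
grip_force: 59.3
time_s: 18.75
eef_pos: [512.2, 41.3, 79.3]
ee_rot: [0.001, -0.008, 1.0, -0.001]
force: [-0.5, -5.2, 5.8]
grip_width: 0.235
grip_force: 59.3
```

```bash
python3 -m crank '[[[0,0.022,0,0,0,0,15],[0,0.022,0,0,0,0,15],[0,0.022,0,0,0,0,15],[0,0.022,0,0,0,0,15],[0,0.022,0,0,0,0,15],[0,0.022,0,0,0,0,15],[0,0.022,0,0,0,0,15],[0,0.022,0,0,0,0,15]]]'
python3 -m crank '[[[0,0.022,0,0,0,0,15],[0,0.022,0,0,0,0,15],[0,0.022,0,0,0,0,15],[0,0.022,0,0,0,0,15],[0,0.022,0,0,0,0,15],[0,0.022,0,0,0,0,15],[0,0.022,0,0,0,0,15],[0,0.022,0,0,0,0,15]]]'
```

```text
time_s: 19.55
eef_pos: [512.2, 45.8, 79.3]
ee_rot: [0.001, -0.008, 1.0, -0.001]
force: [0.7, -4.7, 6.3]
grip_width: 0.238
grip_force: 59.3
time_s: 20.35
eef_pos: [512.1, 50.2, 79.3]
ee_rot: [0.001, -0.008, 1.0, -0.001]
force: [0.7, -4.3, 5.6]
grip_width: 0.234
grip_force: 59.3
```

```bash
python3 -m crank '[[[0,0.022,0,0,0,0,15],[0,0.022,0,0,0,0,15],[0,0.022,0,0,0,0,15],[0,0.022,0,0,0,0,15],[0,0.022,0,0,0,0,15],[0,0.022,0,0,0,0,15],[0,0.022,0,0,0,0,15],[0,0.022,0,0,0,0,15]]]'
python3 -m crank '[[[0,0.022,0,0,0,0,15],[0,0.022,0,0,0,0,15],[0,0.022,0,0,0,0,15],[0,0.022,0,0,0,0,15],[0,0.022,0,0,0,0,15],[0,0.022,0,0,0,0,15],[0,0.022,0,0,0,0,15],[0,0.022,0,0,0,0,15]]]'
```

```text
time_s: 21.15
eef_pos: [512.0, 54.5, 79.2]
ee_rot: [0.001, -0.008, 1.0, -0.001]
force: [-0.2, -4.9, 5.6]
grip_width: 0.237
grip_force: 59.3
time_s: 21.95
eef_pos: [512.0, 58.9, 79.3]
ee_rot: [0.001, -0.008, 1.0, -0.001]
force: [0.0, -5.3, 5.8]
grip_width: 0.234
grip_force: 59.3
```

```bash
python3 -m crank '[[[0,0.022,0,0,0,0,15],[0,0.022,0,0,0,0,15],[0,0.022,0,0,0,0,15],[0,0.022,0,0,0,0,15],[0,0.022,0,0,0,0,15],[0,0.022,0,0,0,0,15],[0,0.022,0,0,0,0,15],[0,0.022,0,0,0,0,15]]]'
python3 -m crank '[[[0,0.022,0,0,0,0,15],[0,0.022,0,0,0,0,15],[0,0.022,0,0,0,0,15],[0,0.022,0,0,0,0,15],[0,0.022,0,0,0,0,15],[0,0.022,0,0,0,0,15],[0,0.022,0,0,0,0,15],[0,0.022,0,0,0,0,15]]]'
```

```text
time_s: 22.75
eef_pos: [511.1, 64.4, 78.5]
ee_rot: [-0.0, -0.008, 1.0, 0.0]
force: [0.8, -0.1, 0.1]
grip_width: 0.236
grip_force: 58.9
time_s: 23.55
eef_pos: [511.3, 68.4, 78.8]
ee_rot: [-0.0, -0.008, 1.0, 0.0]
force: [-0.2, -0.0, -1.0]
grip_width: 0.234
grip_force: 58.9
```

Nose sank between y≈62 and 68.4 (free, no force). The centre is near TCP y≈66.4, so I back up 2 mm and go down gently.

```bash
python3 -m crank '[[[0,-0.04,0,0,0,0,15],[0,-0.04,0,0,0,0,15],[0,0,0.04,0,0,0,15],[0,0,0.04,0,0,0,15],[0,0,0,0,0,0,15],[0,0,0,0,0,0,15],[0,0,0,0,0,0,15],[0,0,0,0,0,0,15]]]'
python3 - <<'E'
from h import *
s=sense();print(s["force"],s["wrist_torque"],s["eef_pos"])
E
```

```text
time_s: 24.35
eef_pos: [511.3, 66.3, 76.8]
ee_rot: [-0.0, -0.008, 1.0, -0.0]
force: [0.8, 0.3, -1.5]
grip_width: 0.235
grip_force: 58.8
[ 0.81540018  0.30918401 -1.46051238] [-0.04894442  0.03763583 -0.00176375] [511.29555883  66.34561232  76.80705666]
```

```bash
python3 -m crank '[[[0,0,0.02,0,0,0,15],[0,0,0.02,0,0,0,15],[0,0,0.02,0,0,0,15],[0,0,0.02,0,0,0,15],[0,0,0,0,0,0,15],[0,0,0,0,0,0,15],[0,0,0,0,0,0,15],[0,0,0,0,0,0,15]]]'
python3 - <<'E'
from h import *
s=sense();print(s["force"],s["wrist_torque"])
E
```

```text
time_s: 25.15
eef_pos: [511.4, 66.4, 74.9]
ee_rot: [0.0, -0.008, 1.0, 0.0]
force: [0.6, 1.9, 0.8]
grip_width: 0.237
grip_force: 59.0
[0.56678356 1.93345298 0.79095102] [ 0.3762023  -0.11177372  0.05209355]
```

```bash
python3 -m crank '[[[0,0.02,0,0,0,0,15],[0,0,0,0,0,0,15],[0,0,0.02,0,0,0,15],[0,0,0.02,0,0,0,15],[0,0,0,0,0,0,15],[0,0,0,0,0,0,15],[0,0,0,0,0,0,15],[0,0,0,0,0,0,15]]]'
python3 - <<'E'
from h import *
s=sense();print(s["force"],s["wrist_torque"])
E
```

```text
time_s: 25.95
eef_pos: [511.3, 66.9, 73.8]
ee_rot: [0.0, -0.008, 1.0, 0.0]
force: [0.5, 1.4, -0.4]
grip_width: 0.236
grip_force: 59.0
[ 0.48314415  1.43589587 -0.44074756] [ 0.3040016  -0.15811486 -0.00717847]
```

```bash
python3 -m crank '[[[-0.008,0.016,0,0,0,0,15],[0,0,0,0,0,0,15],[0,0,0.02,0,0,0,15],[0,0,0.02,0,0,0,15],[0,0,0.02,0,0,0,15],[0,0,0.02,0,0,0,15],[0,0,0,0,0,0,15],[0,0,0,0,0,0,15]]]'
python3 - <<'E'
from h import *
s=sense();print(s["force"],s["wrist_torque"])
E
```

```text
time_s: 26.75
eef_pos: [511.5, 67.3, 71.7]
ee_rot: [0.0, -0.008, 1.0, 0.0]
force: [2.0, 2.4, -0.2]
grip_width: 0.236
grip_force: 58.9
[ 2.02716196  2.38337085 -0.17296565] [ 0.4649203  -0.24142668  0.0334971 ]
```

```bash
python3 -m crank '[[[-0.01,0.018,0,0,0,0,15],[0,0,0,0,0,0,15],[0,0,0.02,0,0,0,15],[0,0,0.02,0,0,0,15],[0,0,0.02,0,0,0,15],[0,0,0.02,0,0,0,15],[0,0,0,0,0,0,15],[0,0,0,0,0,0,15]]]'
python3 - <<'E'
from h import *
s=sense();print(s["force"],s["wrist_torque"])
E
```

```text
time_s: 27.55
eef_pos: [511.7, 67.7, 69.7]
ee_rot: [-0.0, -0.008, 1.0, -0.0]
force: [0.1, 0.0, -1.5]
grip_width: 0.237
grip_force: 58.9
[ 0.13712691  0.04431319 -1.53888315] [-0.00891883 -0.03881693  0.00874768]
```

Free now. I continue down in larger steps.

```bash
python3 -m crank '[[[0,0,0.03,0,0,0,15],[0,0,0.03,0,0,0,15],[0,0,0.03,0,0,0,15],[0,0,0.03,0,0,0,15],[0,0,0.03,0,0,0,15],[0,0,0.03,0,0,0,15],[0,0,0,0,0,0,15],[0,0,0,0,0,0,15]]]'
python3 - <<'E'
from h import *
s=sense();print(s["force"],s["wrist_torque"])
E
```

```text
time_s: 28.35
eef_pos: [511.7, 67.7, 65.3]
ee_rot: [-0.0, -0.008, 1.0, 0.0]
force: [-0.4, -0.2, -1.6]
grip_width: 0.235
grip_force: 58.9
[-0.3929805  -0.21757844 -1.62520783] [-0.08630368 -0.01106451  0.00115406]
```

```bash
python3 -m crank '[[[0,0,0.04,0,0,0,15],[0,0,0.04,0,0,0,15],[0,0,0.04,0,0,0,15],[0,0,0.04,0,0,0,15],[0,0,0.04,0,0,0,15],[0,0,0.04,0,0,0,15],[0,0,0.04,0,0,0,15],[0,0,0,0,0,0,15]]]'
python3 - <<'E'
from h import *
s=sense();print(s["force"],s["wrist_torque"])
E
```

```text
time_s: 29.15
eef_pos: [511.7, 67.7, 58.2]
ee_rot: [-0.0, -0.008, 1.0, 0.0]
force: [0.8, -0.2, -2.0]
grip_width: 0.234
grip_force: 58.9
[ 0.76346667 -0.15728662 -1.99426618] [-0.0076569  -0.00881343 -0.00301454]
```

```bash
python3 -m crank '[[[0,0,0.03,0,0,0,15],[0,0,0.03,0,0,0,15],[0,0,0.02,0,0,0,15],[0,0,0.02,0,0,0,15],[0,0,0.01,0,0,0,15],[0,0,0,0,0,0,15],[0,0,0,0,0,0,15],[0,0,0,0,0,0,15]]]'
python3 - <<'E'
from h import *
s=sense();print(s["force"],s["wrist_torque"])
E
```

```text
time_s: 29.95
eef_pos: [511.8, 67.7, 55.6]
ee_rot: [0.0, -0.008, 1.0, -0.0]
force: [-0.9, 0.7, 1.5]
grip_width: 0.241
grip_force: 59.0
[-0.88072276  0.70599196  1.53362783] [ 0.04537691  0.11461703 -0.03781371]
```

Fully home: z matches and contact is light. I open and retreat.

```bash
python3 -m crank '[[[0,0,0,0,0,0,24],[0,0,0,0,0,0,28],[0,0,0,0,0,0,34],[0,0,0,0,0,0,40],[0,0,0,0,0,0,46],[0,0,0,0,0,0,50],[0,0,0,0,0,0,50],[0,0,0,0,0,0,50]]]'
python3 -m crank '[[[0,0,-0.2,0,0,0,50],[0,0,-0.5,0,0,0,50],[0,0,-0.8,0,0,0,50],[0,0,-1,0,0,0,50],[0,0,-1,0,0,0,50],[0,0,-0.6,0,0,0,50],[0,0,0,0,0,0,50],[0,0,0,0,0,0,50]]]'
python3 - <<'E'
from h import *
T=tool();m,W=pose("wrist",T);i=capture("wrist")
u,v=proj(m,W,[511.1,67.9,82]);print(u,v,T[:3,3],plane(m,W,u,v,82))
a=cv2.resize(i[130:290,180:440],None,fx=2.2,fy=2.2,interpolation=2);s=capture("scene");b=cv2.resize(s[125:225,260:400],None,fx=3.2,fy=3.2,interpolation=2)
H=np.zeros((600,800,3),np.uint8);H[:a.shape[0]//1,:a.shape[1]]=a;H=H[:a.shape[0]];b=cv2.resize(b,(228,163));H[:163,572:]=b
cv2.imwrite("pics/end.png",cv2.convertScaleAbs(H,alpha=0.9))
E
```

```text
time_s: 30.75
eef_pos: [511.7, 67.7, 55.6]
ee_rot: [0.0, -0.008, 1.0, -0.0]
force: [0.7, 0.1, 0.4]
grip_width: 0.584
grip_force: 0.0
time_s: 31.55
eef_pos: [511.6, 67.7, 158.1]
ee_rot: [0.0, -0.008, 1.0, -0.0]
force: [0.0, 0.4, -0.6]
grip_width: 0.583
grip_force: 0.0
318.6573171774126 204.3721481939522 [511.57871006  67.6912362  158.10224625] [511.1  67.9  82. ]
```

View pics/end.png

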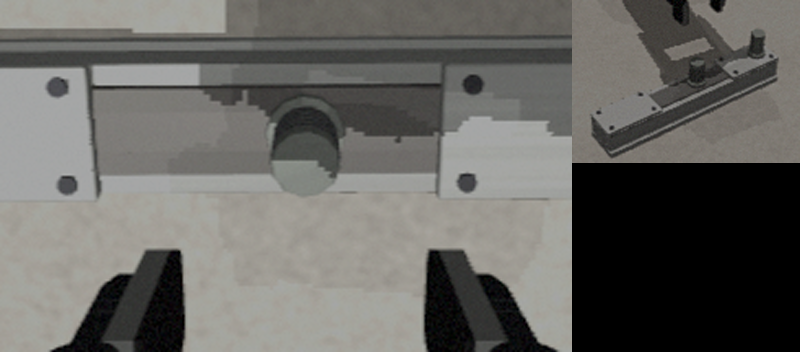

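The pin stands upright with its collar on the strip. Its top is at image (318.6,204), where a fully home pin projects (318.7,204.4), and the gripper is clear.

```bash
python3 -c "
from rig import *
print(finish_job())"
```

```text
the job is handed in; nothing more can be done
None
```

The stop pin is out of the block and standing fully home in the rail's hidden socket, about 14 mm toward the fixed stop from strip middle; it was released upright with the collar on the strip, wrist force readings stayed under about 8 N, and the job was handed in at about 32 s, with no verdict returned.

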